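Feel for the thumb notch and open the scraps bin

TASK

Open the steel scraps bin on the counter for the next round of peelings. Run a fingertip gently along the top of its black lid ring until you find the thumb notch hidden somewhere on the side toward you, press the release key down inside the notch so that the steel flap springs up, then take your hand away so that the flap stands fully open and the key is back up. Only touch the bin: do not lift, drag or tip it, and leave everything else on the counter where it is.

Things in the scene. Friction and masses are not known exactly. Their poses are not given: they have to be found in the camera images.
- scraps_bin: round bin standing loose on the counter, 1.7 to 2.2 kg, 150 mm high: brushed steel tub, 177 mm across at the foot and 197 mm at the top, with a black plastic lid ring screwed on it, 208 mm across, from 108 to 150 mm up. Origin: centre of the underside; z up; -x is its front, which points within 0.25 rad of world -x (the robot's side). A sideways push of some 7 N or more can slide it
- ring_top (a point): centre of the lid's top, on the bin's axis, 150 mm above its underside, axes as the bin's. Round it lies the round steel flap (radius 68 mm), flush with the flat, level top of the black ring (radius 70 to 100 mm, then a rounded edge to 104 mm). The ring is screwed tight, at a different angle each time; nothing read from the bin tells where its thumb notch is
- ring_front (a point): point on the ring's top at the bin's front, 87 mm from the axis toward -x. The middle of the thumb notch lies within 0.75 rad round the axis to either side of this point. The notch: a straight-sided cut-out, 48 mm wide along the edge, from radius 74 mm to the outer edge, open upward and outward. Black on black, it holds the release key, 8 mm below the ring's top
- release_key (a joint): travel in m of the key, a ribbed black pad in the notch, 44 mm wide along the edge, radius 75 to 101 mm: 0 = up (its top 8 mm below the ring's top), 0.006 = fully down (14 mm below). Moves straight down against a spring, 2.4 N at first, 6 N at full travel; springs back when let go; frees the flap from about 0.004 on
- flap (a joint): angle in rad of the round steel flap, 137 mm across, hinged on the far side from the notch: 0 = shut and caught, 1.75 = fully open, leaning back a little past upright. Once freed, a weak damped spring (about 1 N at its edge) opens it by itself in 2 to 4 s; a hand over the bin holds it back until it has moved away
- board: white plastic cutting board, 165 x 235 x 14 mm, lying loose; origin at the centre of its underside
- peeler: white-handled peeler, 170 x 25 x 18 mm, lying loose on the cutting board; origin under its middle, x along its length
- stone_cup: grey-brown stoneware cup, 68 mm across, 62 mm high; origin at the centre of its underside
- salt_ramekin: white ramekin of salt, 70 mm across, 42 mm high; origin at the centre of its underside
- butter_ramekin: cream ramekin with a thin stick leaning in it, 61 mm across, 36 mm high (86 mm with the stick); origin at the centre of its underside
- jar: glass jar with a green lid, 68 mm across, 84 mm high; origin at the centre of its underside
- spice_jar_1: spice jar with a green cap and a green label, 46 mm across, 106 mm high; origin at the centre of its underside
- spice_jar_2: spice jar with a green cap and a pale label, 46 mm across, 106 mm high; origin at the centre of its underside

How it is judged:
On the way, in this order (a step that is already met when the one before it is completed fails the run):
1. a fingertip rests on or slides along the bin's lid while the key is still up (contact force between the fingers and scraps_bin above 0.2 N and value of joint release_key below 0.001 m and value of joint flap below 0.05 rad), for 0.4 s.
2. the release key is pressed down inside the notch (value of joint release_key above 0.004 m and contact force between the fingers and scraps_bin above 1 N), for 0.05 s.
3. the flap stands fully open (value of joint flap above 1.5 rad), for 0.2 s.
At the end, for the whole second after the job is handed in: the flap stands open by more than 1.5 rad, the key is back up (under 1.5 mm), and the bin stands upright and at rest within 30 mm of where it stood (value of joint flap above 1.5 rad and value of joint release_key below 0.0015 m and distance of scraps_bin from where it was at the start of the episode below 0.03 m and angle between scraps_bin's own z axis and vertical below 0.05 rad and linear speed of scraps_bin below 0.02 m/s); the robot touches nothing.
It fails at once if the bin is lifted, tipped or dragged (height (world z) of scraps_bin above 0.01 m or angle between scraps_bin's own z axis and vertical above 0.12 rad or distance of scraps_bin from where it was at the start of the episode above 0.04 m).
It fails at once if the bin is struck or pressed harder than 60 N (contact force between any of the fingers, the arm and scraps_bin above 60 N).
It fails at once if another thing on the counter is lifted or pushed more than 20 mm (distance of any of board, peeler, stone_cup, salt_ramekin, butter_ramekin, jar, spice_jar_1, spice_jar_2 from where it was at the start of the episode above 0.02 m).
It also fails if it takes over 58 s, if anything falls off the work surface, if the arm or the gripper's body presses on something with over 40 N, if the wrist force passes 120 N, or if a joint passes its speed limit or range.

ROBOT

A 7-joint arm with a two-finger parallel gripper is mounted at the origin on a cart in front of the work surface, level with it; the furniture and walls round the work are solid. World frame = base frame: x ahead of the robot, y to its left, z up, the work surface at z = 0. Lengths are in m, angles in rad, forces in N, time in s.
With the tool pointing down it reaches from about 0.4 to 0.85 m from the base axis. Payload 10.4 kg.
Tool frame: the origin (TCP) lies on the centre line of the jaws, within the pads' length; the fingertips stand 22 mm ahead of it and the grasp point (between the pads) lies 3 mm ahead of it; z points along the fingers, y is the line along which they close (so a half turn about z gives the same grasp; the last joint's range is limited). The gripper opens to 87 mm and grips with 3 to 60 N. Pads are 19 mm wide; open, the fingers measure 117 mm over their backs; the gripper's body (75 mm by 190 mm) begins 51 mm behind the grasp point.
Start: joints at [-1.235, 0.332, -0.065, 1.46, 0.022, 1.35, -0.088], TCP at [0.219, 0.585, 0.245] pointing down, gripper open.
Joint ranges: [-2.6, 2.6], [-0.5, 2.12], [-1.47, 1.34], [0.16, 2.42], [-1.27, 4.41], [0.06, 2.06], [-2.6, 2.6]. Speed limits (rad/s): [2.22, 2.22, 2.79, 2.79, 3.14, 3.14, 3.14].

INTERFACE

Orientations are given as a unit quaternion [x, y, z, w].
In Python, from bench import r gives the robot as it stands.
- The arm moves only by the tool move_tool, called after "Emit:" as name(argument=value, ...) on one line, values as JSON. Schema: {"type":"object","properties":{"offsets":{"type":"object","properties":{"x":{"type":"array","items":{"type":"number"},"minItems":1,"maxItems":12},"y":{"type":"array","items":{"type":"number"},"minItems":1,"maxItems":12},"z":{"type":"array","items":{"type":"number"},"minItems":1,"maxItems":12},"twist":{"type":"array","items":{"type":"number"},"minItems":1,"maxItems":12},"aperture":{"type":"array","items":{"type":"number"},"minItems":1,"maxItems":12}},"additionalProperties":false,"required":["x","y","z","twist","aperture"]},"force":{"type":"number"},"only":{"type":"string"},"quiet":{"type":"boolean"},"lines":{"type":"string"}},"required":["offsets"],"additionalProperties":false}. offsets is an object with one list for each field, all of the same length, 1 to 12, a row being the entries at one place: x, y, z (the shift in fractions of the full range, 1 being 50 cm), twist (a turn about the tool's z in parts of the range, where 1.0 means 4 rad), aperture (the finger opening in m); each row is the pose to reach, as a shift and turn from the pose commanded when the call began, along the tool's axes at that moment; what a row does not reach only later rows make up. A row lasts 1/10 s, in which the tool goes at most 0.05 m and 0.15 rad, less where a joint would pass 70% of its speed; a pose out of reach is approached as far as the arm can. The fingers move at their own pace and stop on an object; force is the grip in N (left out, the last holds). Time passes only in rows, so rows that do not move let the fingers close. The tool returns the time, the measured TCP pose, the force, the opening and the grip force at its end. only (a regular expression) keeps the lines of the reply that match it, lines (a string "A,B") keeps lines A to B, and quiet returns only ok. Shift and turn numbers lie between -1 and 1, and a call with a number outside is refused. Input that does not fit is refused with a message, and nothing moves.
- r.read_state(): the state, without advancing time (a new reading comes with each control period).
- r.camera(name): name is "scene" or "side" or "wrist"; returns a dict with "img" (420x560x3 uint8, red, green, blue), "fx", "fy", "cx", "cy" (pixels), "pose" (4x4, takes a point from camera to world coordinates). Camera axes: x right, y down, z forward; pixel columns grow to the right and rows downward; lengths in m; the calibration is good to about 2 mm. A picture is of the moment at which its call begins. There is no depth.
- r.close_job(): hands the job in; it is judged then, once.
The state is a dict: "time": time; "joint_positions": joint angles; "joint_vel": joint speeds; "joint_torque": joint torques, N m; "ee_pos": TCP position; "eef_rot": TCP orientation; "ft_force": force on the tool from outside, world axes, zero at the start; "torque": the same for the moment, N m; "width": finger opening in m; "grip_force": force on a finger pad.
Only numpy, scipy, OpenCV 4.12 (cv2) and the standard library are available. Lean on these libraries where they do the work, as an engineer would, in place of code of your own. Each camera call takes 0.05 s, during which the arm holds its last target. There are 200 camera calls.

## Working session

There is one attempt and no reset: what is moved stays moved. The work goes in short steps, Python scripts to look and compute and a tool call to move; the robot and the scene stay as the last step left them, time stands still between calls to the robot, and variables do not carry over. Pictures are saved under pics/ and viewed, at most 10 in all, crops included, and the job is handed in when it is done.

```bash
ls; mkdir -p pics; python3 - <<'E'
from bench import r
import cv2,numpy as np
s=r.read_state();print(s)
ims=[]
for n in("scene","side"):
    c=r.camera(n);cv2.imwrite(f"pics/{n}0.png",c["img"][:,:,::-1]);np.savez(f"pics/{n}0.npz",**c);print(n,c["fx"],c["cx"],c["cy"],c["pose"].round(3).tolist())
E
```

```text
bench.py
pics
{'time': 0.0, 'joint_positions': array([-1.23460641,  0.33289531, -0.06472171,  1.46094935,  0.02159677,
        1.3499102 , -0.08847784]), 'joint_vel': array([-8.33557941e-06,  7.39723541e-05,  2.57489716e-03,  8.27400829e-04,
       -1.62522735e-03, -5.86599550e-04, -9.76151246e-04]), 'joint_torque': array([-1.83469383e-04, -6.23265409e+01,  2.42967712e-02, -3.89893305e+01,
       -6.14364515e-02,  3.98920896e-02,  1.43487187e-04]), 'ee_pos': array([0.21932703, 0.58486296, 0.24373551]), 'eef_rot': array([ 1.78403162e-01,  9.83957201e-01, -7.26185936e-04, -1.02135190e-04]), 'ft_force': array([-0.09543057,  1.05963872,  0.69427017]), 'torque': array([-0.01675006, -0.02375681,  0.0246719 ]), 'grip_force': 0.0, 'width': 0.0869265903821891}
scene 544.9356306969394 273.6912738172986 206.63382424856522 [[0.476, -0.75, 0.458, -0.217], [-0.879, -0.41, 0.243, -0.326], [0.005, -0.519, -0.855, 1.576], [0.0, 0.0, 0.0, 1.0]]
side 544.5043507665008 281.03557651874314 209.5720176456433 [[0.007, 0.683, -0.73, 1.852], [1.0, -0.006, 0.004, 0.075], [-0.002, -0.73, -0.683, 1.302], [0.0, 0.0, 0.0, 1.0]]
```

View pics/scene0.png

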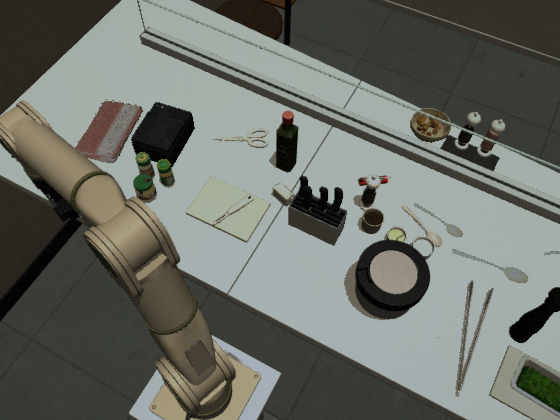

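View pics/side0.png

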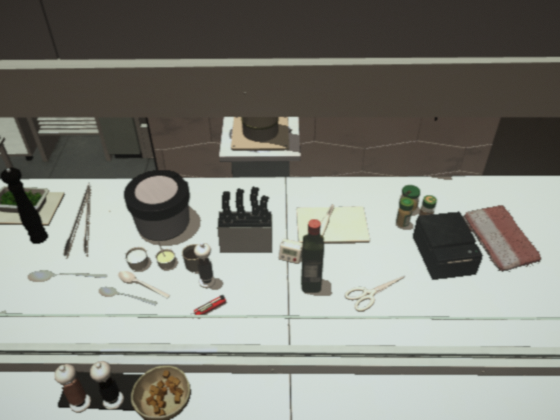

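The scene view shows the bin's flap at about (393,272), and the side view shows it at about (158,190). The knife block lies next to it at (318,215) in the scene view. The arm is over on the left. Next I'll locate the flap on the z=0.15 plane.

```bash
cat > h.py <<'E'
import numpy as np,cv2
def cast(c,uv,z):
    uv=np.atleast_2d(uv).astype(float)
    d=np.c_[(uv[:,0]-c["cx"])/c["fx"],(uv[:,1]-c["cy"])/c["fy"],np.ones(len(uv))]@c["pose"][:3,:3].T
    o=c["pose"][:3,3]; return o+d*((z-o[2])/d[:,2])[:,None]
def circ(p):
    A=np.c_[2*p[:,:2],np.ones(len(p))]; s=np.linalg.lstsq(A,(p[:,:2]**2).sum(1),rcond=None)[0]
    return s[0],s[1],np.sqrt(s[2]+s[0]**2+s[1]**2)
def tool(s,d):
    from scipy.spatial.transform import Rotation as R
    return R.from_quat(s["eef_rot"]).inv().apply(d)
E
python3 - <<'E'
from h import *
for n,p in(("scene",(393,272)),("side",(158,188))):
    c=dict(np.load(f"pics/{n}0.npz")); g=cv2.cvtColor(c["img"],cv2.COLOR_RGB2GRAY)
    m=(g>90).astype(np.uint8); _,l=cv2.connectedComponents(m,connectivity=4)
    k=(l==l[p[1],p[0]]).astype(np.uint8); cs,_=cv2.findContours(k,0,1); q=max(cs,key=cv2.contourArea)[:,0]
    print(n,g[p[1],p[0]],k.sum(),q.min(0),q.max(0),circ(cast(c,q,.15)))
    # things of interest
pts={"scene":{"knifetop":(305,182),"blockL":(290,225),"blockR":(345,225),"cup":(373,221),"butter":(397,236),"salt":(424,247),"pepper":(374,180),"tongs":(462,390),"tongs2":(470,283)}}
c=dict(np.load("pics/scene0.npz"))
for k,v in pts["scene"].items(): print(k,cast(c,v,0.)[0].round(3),cast(c,v,.1)[0].round(3))
# enhanced ring, rectified top-down
for n in("scene","side"):
    pass
E
```

```text
scene 146 1616 [370 250] [416 293] (np.float64(0.5216434049106639), np.float64(-0.3222733635038496), np.float64(0.06643951508434358))
side 168 948 [135 176] [177 203] (np.float64(0.5208640602183993), np.float64(-0.32249160967760326), np.float64(0.06733162447545393))
knifetop [0.769 0.075 0.   ] [0.706 0.05  0.1  ]
blockL [0.591 0.042 0.   ] [0.54  0.018 0.1  ]
blockR [ 0.679 -0.119  0.   ] [ 0.622 -0.132  0.1  ]
cup [ 0.738 -0.194  0.   ] [ 0.677 -0.203  0.1  ]
butter [ 0.723 -0.286  0.   ] [ 0.663 -0.288  0.1  ]
salt [ 0.727 -0.378  0.   ] [ 0.667 -0.375  0.1  ]
pepper [ 0.892 -0.133  0.   ] [ 0.821 -0.145  0.1  ]
tongs [ 0.351 -0.63   0.   ] [ 0.315 -0.611  0.1  ]
tongs2 [ 0.677 -0.548  0.   ] [ 0.62  -0.534  0.1  ]
```

The two views agree: the bin's axis is at (0.521, -0.322), so ring_front is at about (0.434, -0.322). I'll swing over on an arc that clears the knife block, closing the fingers on the way.

The manual's scale: shifts go in shares of 50 cm and turns go in shares of 4 rad. Converting my numbers, -0.377 m is -0.754, -0.376 m is -0.752, 0.12 rad is 0.03.

Emit:
move_tool(offsets={"x":[-0.084, -0.168, -0.252, -0.336, -0.42, -0.504, -0.546, -0.588, -0.63, -0.672, -0.714, -0.754], "y":[-0.052, -0.104, -0.156, -0.208, -0.26, -0.312, -0.386, -0.46, -0.534, -0.608, -0.682, -0.752], "z":[-0.02, -0.04, -0.06, -0.08, -0.08, -0.08, -0.08, -0.08, -0.08, -0.08, -0.08, -0.08], "twist":[0.03, 0.0625, 0.0925, 0.125, 0.155, 0.1875, 0.2175, 0.25, 0.28, 0.3125, 0.3425, 0.375], "aperture":[0, 0, 0, 0, 0, 0, 0, 0, 0, 0, 0, 0]}, force=20)

```text
time: 1.3
ee_pos: [0.4402, 0.0988, 0.2844]
eef_rot: [0.803, 0.596, 0.0, -0.0]
ft_force: [1.1, 0.6, -0.6]
width: 0.0029
grip_force: 0.0
```

```bash
python3 - <<'E'
from h import *; from bench import r
s=r.read_state(); print(s["joint_positions"].round(2),s["ee_pos"].round(3),s["eef_rot"].round(3))
for w in((.44,-.1,.26),(.43,-.322,.25)): print(tool(s,np.array(w)-s["ee_pos"]).round(3))
E
```

```text
[-0.74 -0.1   0.39  1.85  0.04  1.39 -0.65] [0.44  0.099 0.284] [ 0.803  0.596  0.    -0.   ]
[-0.19   0.057  0.024]
[-0.406  0.112  0.034]
```

Converted, -0.406 m is -0.812, -0.36 m is -0.72, 1.28 rad is 0.32.

Emit:
move_tool(offsets={"x":[-0.096, -0.19, -0.286, -0.38, -0.47, -0.56, -0.64, -0.72, -0.812, -0.812, -0.812], "y":[0.028, 0.056, 0.084, 0.114, 0.136, 0.16, 0.18, 0.2, 0.224, 0.224, 0.224], "z":[0, 0, 0, 0, 0, 0, 0, 0, 0, 0, 0], "twist":[0.0325, 0.065, 0.0975, 0.13, 0.1625, 0.195, 0.225, 0.2575, 0.29, 0.32, 0.32], "aperture":[0, 0, 0, 0, 0, 0, 0, 0, 0, 0, 0]})

```text
time: 2.4
ee_pos: [0.4318, -0.3214, 0.2839]
eef_rot: [1.0, -0.001, -0.001, 0.0]
ft_force: [-0.2, 0.7, 0.0]
width: 0.0006
grip_force: 0.0
```

```bash
python3 - <<'E'
from h import *; from bench import r
s=r.read_state(); print(s["joint_positions"].round(2),s["ee_pos"].round(4),s["eef_rot"].round(3),s["ft_force"].round(2))
c=r.camera("wrist");np.savez("pics/w1.npz",**c);im=c["img"][:,:,::-1];g=cv2.cvtColor(c["img"],cv2.COLOR_RGB2GRAY)
e=np.clip(im.astype(float)*3.0,0,255).astype(np.uint8); cv2.imwrite("pics/w1.png",e)
E
```

```text
[-0.27  0.15  0.92  1.67 -0.12  1.39 -0.9 ] [ 0.4318 -0.3214  0.2839] [ 1.    -0.001 -0.001  0.   ] [-0.17  0.72  0.04]
```

View pics/w1.png

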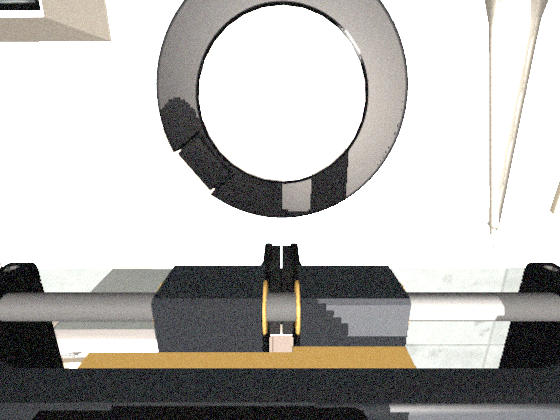

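With the brightness raised, the wrist view shows the ring centred at about (282,92). The notch is at lower left, with its side walls near (177,150)-(190,140) and (213,192)-(228,180). The paler patch at (297,195) is only a lit gap between shadows.

```bash
python3 - <<'E'
from h import *; from bench import r
c=dict(np.load("pics/w1.npz"));g=cv2.cvtColor(c["img"],cv2.COLOR_RGB2GRAY)
m=(g>85).astype(np.uint8);_,l=cv2.connectedComponents(m,connectivity=4)
k=(l==l[92,282]).astype(np.uint8);cs,_=cv2.findContours(k,0,1);q=max(cs,key=cv2.contourArea)[:,0]
C=circ(cast(c,q,.15));print(k.sum(),C)
for n,uv in(("a_out",(177,150)),("b_out",(213,192)),("a_in",(196,135)),("b_in",(230,178)),("mid",(204,164))):
    for z in(.15,.142):
        p=cast(c,uv,z)[0]-[C[0],C[1],0];print(n,z,p[:2].round(4),np.hypot(*p[:2]).round(4),np.arctan2(p[1],-p[0]).round(3))
s=slice(110,220);cv2.imwrite("pics/w1c.png",cv2.resize(np.clip(c["img"][110:225,140:260,::-1]*4.,0,255).astype(np.uint8),None,fx=5,fy=5,interpolation=2))
E
```

```text
22854 (np.float64(0.5191987294950178), np.float64(-0.3220639565715566), np.float64(0.06716048466811994))
a_out 0.15 [-0.041   0.0898] 0.0987 1.143
a_out 0.142 [-0.0421  0.0924] 0.1015 1.143
b_out 0.15 [-0.0784  0.0615] 0.0996 0.665
b_out 0.142 [-0.0806  0.0633] 0.1025 0.666
a_in 0.15 [-0.0284  0.0724] 0.0778 1.197
a_in 0.142 [-0.0292  0.0745] 0.08 1.198
b_in 0.15 [-0.0656  0.0457] 0.0799 0.608
b_in 0.142 [-0.0675  0.047 ] 0.0822 0.608
mid 0.15 [-0.0531  0.0676] 0.086 0.905
mid 0.142 [-0.0546  0.0695] 0.0884 0.905
```

View pics/w1c.png

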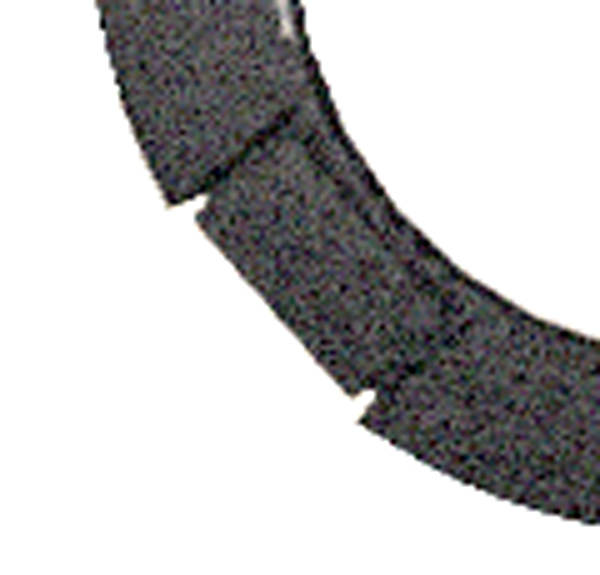

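The crop shows the notch clearly: side walls at crop (165,205)-(295,110) and (360,420)-(455,320), with the key pad centred at about (325,260). That is 0.905 rad from -x toward +y. I'll touch the ring at about 0.3 rad with the fingers already turned to the notch's tangent, then slide up into the notch.

Converted, 0.1 m is 0.2, -0.025 m is -0.05, 0.905 rad is 0.2263.

Emit:
move_tool(offsets={"x":[0.002, 0.004, 0.006, 0.008, 0.01, 0.01, 0.01, 0.01, 0.01], "y":[-0.012, -0.024, -0.036, -0.05, -0.05, -0.05, -0.05, -0.05, -0.05], "z":[0.04, 0.08, 0.12, 0.14, 0.16, 0.18, 0.2, 0.2, 0.2], "twist":[0.035, 0.07, 0.105, 0.14, 0.175, 0.21, 0.2263, 0.2263, 0.2263], "aperture":[0, 0, 0, 0, 0, 0, 0, 0, 0]})

```text
time: 3.35
ee_pos: [0.4378, -0.2943, 0.1847]
eef_rot: [0.901, -0.433, -0.0, -0.0]
ft_force: [-0.2, 0.3, 0.3]
width: 0.0004
grip_force: 0.0
```

```bash
python3 -c "
from h import *; from bench import r
s=r.read_state(); print(s['joint_positions'].round(2),s['ee_pos'].round(4),s['ft_force'].round(2));print(tool(s,np.array([.4657,-.2528,s['ee_pos'][2]])-s['ee_pos']).round(4))"
```

```text
[-0.37  0.23  1.    1.84 -0.21  1.18 -1.77] [ 0.4378 -0.2943  0.1847] [-0.15  0.26  0.26]
[-0.015  -0.0477  0.    ]
```

Converted, 0.012 m is 0.024, 0.0115 m is 0.023.

Emit:
move_tool(offsets={"x":[0, 0, 0, 0, 0, 0], "y":[0, 0, 0, 0, 0, 0], "z":[0.01, 0.018, 0.022, 0.023, 0.024, 0.024], "twist":[0, 0, 0, 0, 0, 0], "aperture":[0, 0, 0, 0, 0, 0]})

```text
time: 3.95
ee_pos: [0.4374, -0.2954, 0.1726]
eef_rot: [0.9, -0.436, 0.0, -0.0]
ft_force: [0.9, 0.3, -0.6]
width: 0.0003
grip_force: 0.0
```

Converted, 0.001 m is 0.002, 0.0005 m is 0.001.

Emit:
move_tool(offsets={"x":[0, 0, 0], "y":[0, 0, 0], "z":[0.001, 0.002, 0.002], "twist":[0, 0, 0], "aperture":[0, 0, 0]})

```text
time: 4.25
ee_pos: [0.4375, -0.2954, 0.1724]
eef_rot: [0.9, -0.436, 0.0, -0.0]
ft_force: [-4.7, 3.3, 13.3]
width: 0.0006
grip_force: 6.2
```

Contact, at 13 N. I'll ease off and then slide.

Converted, -0.0006 m is -0.0012.

Emit:
move_tool(offsets={"x":[0, 0, 0], "y":[0, 0, 0], "z":[-0.0012, -0.0012, -0.0012], "twist":[0, 0, 0], "aperture":[0, 0, 0]})

```text
time: 4.55
ee_pos: [0.4376, -0.2954, 0.1725]
eef_rot: [0.9, -0.436, 0.0, -0.0]
ft_force: [-1.7, 1.7, 6.2]
width: 0.0006
grip_force: 3.1
```

Converted, -0.012 m is -0.024, -0.009 m is -0.018.

Emit:
move_tool(offsets={"x":[-0.002, -0.004, -0.006, -0.008, -0.008], "y":[-0.006, -0.012, -0.018, -0.024, -0.024], "z":[-0.0012, -0.0012, -0.0012, -0.0012, -0.0012], "twist":[0, 0, 0, 0, 0], "aperture":[0, 0, 0, 0, 0]})

```text
time: 5.05
ee_pos: [0.4447, -0.2841, 0.1726]
eef_rot: [0.9, -0.436, -0.0, -0.0]
ft_force: [-0.1, -0.9, -1.0]
width: 0.0006
grip_force: 0.0
```

```bash
python3 -c "
from h import *; from bench import r
s=r.read_state(); print(s['ee_pos'].round(4),s['ft_force'].round(2));print(tool(s,np.array([.4657,-.2528,s['ee_pos'][2]])-s['ee_pos']).round(4))"
```

```text
[ 0.4447 -0.2841  0.1726] [-0.13 -0.89 -1.01]
[-0.0115 -0.0359  0.    ]
```

Each call's offset starts from the last commanded pose, so I lifted off by another 0.6 mm. I'll restore the light contact and keep sliding, which also makes sure of the 0.4 s.

Converted, -0.004 m is -0.008, -0.002 m is -0.004.

Emit:
move_tool(offsets={"x":[0, 0, 0, 0, -0.002, -0.002, -0.002], "y":[0, 0, 0, 0, -0.004, -0.008, -0.008], "z":[0.001, 0.0014, 0.0014, 0.0014, 0.0014, 0.0014, 0.0014], "twist":[0, 0, 0, 0, 0, 0, 0], "aperture":[0, 0, 0, 0, 0, 0, 0]})

```text
time: 5.75
ee_pos: [0.4467, -0.2823, 0.1725]
eef_rot: [0.9, -0.436, 0.0, 0.0]
ft_force: [-2.7, -1.7, 6.5]
width: 0.0004
grip_force: 3.1
```

```bash
python3 -c "
from h import *; from bench import r
s=r.read_state(); print(s['ee_pos'].round(4),s['ft_force'].round(2));print(tool(s,np.array([.4657,-.2528,s['ee_pos'][2]])-s['ee_pos']).round(4))"
```

```text
[ 0.4467 -0.2823  0.1725] [-2.75 -1.68  6.47]
[-0.0114 -0.0332 -0.    ]
```

Converted, -0.032 m is -0.064, -0.028 m is -0.056.

Emit:
move_tool(offsets={"x":[-0.002, -0.006, -0.008, -0.012, -0.014, -0.016, -0.02, -0.022, -0.022], "y":[-0.008, -0.016, -0.024, -0.032, -0.04, -0.048, -0.056, -0.064, -0.064], "z":[-0.0004, -0.0004, -0.0004, -0.0004, -0.0004, -0.0004, -0.0004, -0.0004, -0.0004], "twist":[0, 0, 0, 0, 0, 0, 0, 0, 0], "aperture":[0, 0, 0, 0, 0, 0, 0, 0, 0]})

```text
time: 6.65
ee_pos: [0.4656, -0.2522, 0.1721]
eef_rot: [0.9, -0.435, -0.0, -0.0]
ft_force: [-0.2, 0.0, 0.4]
width: 0.0001
grip_force: 0.0
```

```bash
python3 -c "
from h import *; from bench import r
s=r.read_state(); print(s['ee_pos'].round(4),s['ft_force'].round(2));print(tool(s,np.array([.4657,-.2528,s['ee_pos'][2]])-s['ee_pos']).round(4))
c=r.camera('wrist');np.savez('pics/w2.npz',**c);cv2.imwrite('pics/w2.png',np.clip(c['img'][:,:,::-1]*4.,0,255).astype(np.uint8))"
```

```text
[ 0.4656 -0.2522  0.1721] [-0.22  0.05  0.38]
[ 0.0005  0.0003 -0.    ]
```

View pics/w2.png

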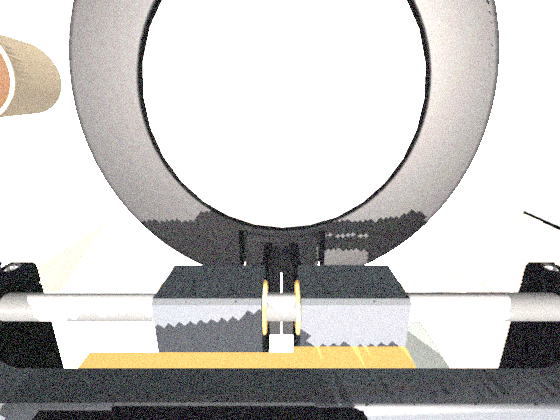

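The fingers, at column 282, sit midway between the notch walls at about columns 242 and 321, and the force has dropped to nothing, so they are over the notch. I'll press down.

Converted, 0.0095 m is 0.019, 0.009 m is 0.018.

Emit:
move_tool(offsets={"x":[0, 0, 0, 0], "y":[0, 0, 0, 0], "z":[0.008, 0.014, 0.018, 0.019], "twist":[0, 0, 0, 0], "aperture":[0, 0, 0, 0]})

```text
time: 7.1
ee_pos: [0.465, -0.2531, 0.1626]
eef_rot: [0.9, -0.436, -0.0, -0.0]
ft_force: [-1.1, 1.5, 3.9]
width: 0.0005
grip_force: 1.9
```

Converted, 0.0038 m is 0.0076, 0.003 m is 0.006.

Emit:
move_tool(offsets={"x":[0, 0, 0, 0, 0, 0], "y":[0, 0, 0, 0, 0, 0], "z":[0.002, 0.004, 0.006, 0.0076, 0.0076, 0.0076], "twist":[0, 0, 0, 0, 0, 0], "aperture":[0, 0, 0, 0, 0, 0]})

```text
time: 7.7
ee_pos: [0.4651, -0.2531, 0.1589]
eef_rot: [0.9, -0.436, -0.0, -0.0]
ft_force: [-2.9, 0.5, 6.2]
width: 0.0006
grip_force: 2.7
```

Converted, -0.12 m is -0.24, -0.1 m is -0.2.

Emit:
move_tool(offsets={"x":[0, -0.002, -0.06, -0.13, -0.2, -0.24, -0.24], "y":[0, 0, 0, 0, 0, 0, 0], "z":[-0.02, -0.05, -0.08, -0.1, -0.12, -0.14, -0.14], "twist":[0, 0, 0, 0, 0, 0, 0], "aperture":[0, 0, 0, 0, 0, 0, 0]})

```text
time: 8.4
ee_pos: [0.3907, -0.1572, 0.2309]
eef_rot: [0.901, -0.435, 0.001, -0.002]
ft_force: [0.9, -0.7, -0.2]
width: 0.0002
grip_force: 0.0
```

Emit:
move_tool(offsets={"x":[0, 0, 0, 0, 0, 0, 0, 0, 0, 0, 0, 0], "y":[0, 0, 0, 0, 0, 0, 0, 0, 0, 0, 0, 0], "z":[0, 0, 0, 0, 0, 0, 0, 0, 0, 0, 0, 0], "twist":[0, 0, 0, 0, 0, 0, 0, 0, 0, 0, 0, 0], "aperture":[0, 0, 0, 0, 0, 0, 0, 0, 0, 0, 0, 0]}, quiet=true)

```text
ok
```

Emit:
move_tool(offsets={"x":[0, 0, 0, 0, 0, 0, 0, 0, 0, 0, 0, 0], "y":[0, 0, 0, 0, 0, 0, 0, 0, 0, 0, 0, 0], "z":[0, 0, 0, 0, 0, 0, 0, 0, 0, 0, 0, 0], "twist":[0, 0, 0, 0, 0, 0, 0, 0, 0, 0, 0, 0], "aperture":[0, 0, 0, 0, 0, 0, 0, 0, 0, 0, 0, 0]}, quiet=true)

```text
ok
```

Emit:
move_tool(offsets={"x":[0, 0, 0, 0, 0, 0, 0, 0, 0, 0, 0, 0], "y":[0, 0, 0, 0, 0, 0, 0, 0, 0, 0, 0, 0], "z":[0, 0, 0, 0, 0, 0, 0, 0, 0, 0, 0, 0], "twist":[0, 0, 0, 0, 0, 0, 0, 0, 0, 0, 0, 0], "aperture":[0, 0, 0, 0, 0, 0, 0, 0, 0, 0, 0, 0]})

```text
time: 12.0
ee_pos: [0.3908, -0.1588, 0.2289]
eef_rot: [0.9, -0.436, -0.0, -0.0]
ft_force: [-0.3, -0.5, 0.5]
width: 0.0001
grip_force: 0.0
```

```bash
python3 -c "
from h import *; from bench import r
a=[r.camera(n)['img'][:,:,::-1] for n in('scene','side','wrist')]
cv2.imwrite('pics/end.png',np.hstack([cv2.resize(a[0][140:340,280:540],(400,308)),cv2.resize(a[1][80:280,60:320],(400,308))]))"
```

```text
(no output)
```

View pics/end.png

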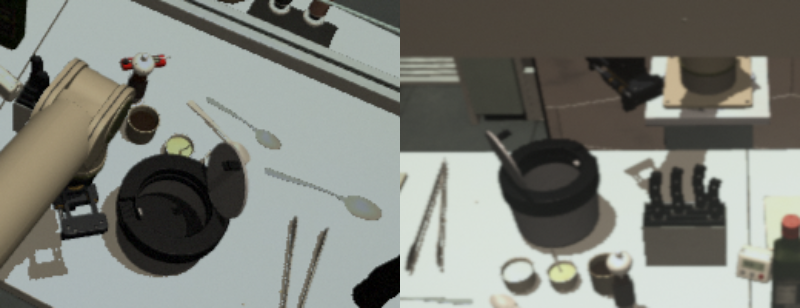

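Both views show the flap standing up on the far side, at (228,178) on the left and (505,150) on the right. The hand is clear of the bin and everything else is in place. I'll let it settle briefly and hand in.

Emit:
move_tool(offsets={"x":[0, 0, 0, 0, 0, 0, 0, 0, 0, 0, 0, 0], "y":[0, 0, 0, 0, 0, 0, 0, 0, 0, 0, 0, 0], "z":[0, 0, 0, 0, 0, 0, 0, 0, 0, 0, 0, 0], "twist":[0, 0, 0, 0, 0, 0, 0, 0, 0, 0, 0, 0], "aperture":[0, 0, 0, 0, 0, 0, 0, 0, 0, 0, 0, 0]}, quiet=true)

```text
ok
```

```bash
python3 -c "
from bench import r
print(r.close_job())"
```

```text
the job is handed in; nothing more can be done
None
```

I pressed the release key and the bin's flap now stands open, the hand is clear of the bin, nothing else looked moved in the last pictures, and the job is handed in (no verdict was returned).

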